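# Hold the spring plate of a scrap power module open with an opening blade

### The job

Clear the finned heat sink off the top of the scrap power module and set it down in the empty tray. Then pull the flat opening blade out of its wooden stand and slide it straight down into the middle of the gap between the module's wall and its spring plate until it drags snugly, with both plates pressing on it; don't force it deeper than that. Finish while holding the blade still at that depth, upright and firmly gripped, and leave the other scrap on the bench where it is.

Things in the scene. Friction and masses are not known exactly. Their poses are not given: they have to be found in the camera images.
- module: Scrap power module fixed to the bench: grey box 120 mm tall, aluminium wall on its -x side; a spring plate faces that wall, the gap between them opens upward. Origin at bench level below the wall's gap face, half-way along the gap; z up, y along the gap (110 mm long), x square to the plates. Box and wall span x 0 to +90 mm, y -65 to +65 mm.
- bracket: Upright steel bracket that carries the spring plate, fixed to the bench, origin and axes as the module's within 0.6 mm: wall 120 mm tall at own x -26 to -36 mm, foot to -58 mm. Below its flare the gap is 7 to 8.2 mm wide (differs each time); the leaning plate narrows it by 0.12 mm per mm of depth over 56 mm more.
- gap_mouth (a point): Centre of the gap's mouth, 120 mm above the bench (plane of the module's top), axes as the module's; aim the blade down this line. The top 12 mm is flared, 32 mm wide at the top. A 4 mm blade first touches both sides when its tip is 37 to 47 mm below the top; 5 to 20 mm beyond that touch it is snug, 10 to 12 mm is best.
- spring_plate (a joint): How far the spring plate is pushed back from the wall (m): 0 at rest, stop at 0.006. Spring 3.5 N per mm, no preload. Snug is about 1.5 mm (5 N on the blade's faces); under 0.6 mm is loose, over 2.4 mm is forced. The drag along the blade is about 3 N per mm of push-back (2.3 to 3.6 with friction): 4 to 5 N when snug.
- sink_center (a point): Centre of the loose aluminium heat sink (about 130 to 250 g), 56 mm in own x, 80 mm in own y, 36 mm tall; fins run along own y, outer faces flat. At the start it lies flat on the module's top, bridging the gap, its underside 18 mm below this point. Best gripped across its 56 mm.
- tray: Empty open grey tray fixed on the bench, 170 (own x) by 150 (own y) by 40 mm tall, walls 4 mm, floor 4 mm thick. Origin at the centre of its underside. The heat sink must lie inside it.
- stand: Wooden stand block fixed on the bench, 70 (own x) by 90 (own y) by 90 mm tall, with one slot 9 by 38 mm (long side along own y) from its top down, in which the opening blade stands. Origin at the centre of its underside.
- opener_grip (a point): Centre of the opening blade's black handle: block 18 mm thick (own x), 44 mm wide (own y), 50 mm tall, 100 g in all. Its underside, 25 mm below, rests on the stand's top. From it a steel blade 4 mm thick (x), 30 mm wide (y), 85 mm long points down. In the gap its x must be along the module's x (either way round).
- blade_tip (a point): Middle of the blade's lower edge, 85 mm below the handle's underside (110 mm below opener_grip). The blade is springy: it flexes sideways (own x) at the handle by about 0.4 N per mm at the tip, so it finds its own way between the plates.
- opener: The opening blade tool as a whole; origin at the middle of the handle's underside, axes as opener_grip.
- sink: The heat sink as a whole; origin at the centre of its underside, axes as sink_center.
- screwdriver: Bystander: loose screwdriver, 200 mm long, lying on the bench beyond the module; origin on the bench below it. Leave it alone.
- drive: Bystander: loose flat metal drive, 100 by 145 by 26 mm, lying on the bench; origin at its underside's centre. Leave it alone.
- board: Bystander: loose green circuit board 70 by 100 mm, up to 18 mm tall, lying between the robot and the module; origin at its underside's centre. Leave it alone.

How it is judged (in metres and radians):
On the way, in this order (a step that is already met when the one before it is completed fails the run):
1. the heat sink lies released in the tray (x of sink_center in the frame of tray between -0.075 and 0.075 m and y of sink_center in the frame of tray between -0.065 and 0.065 m and z of sink_center in the frame of tray between 0.012 and 0.055 m and contact force between the fingers and sink below 0.2 N and linear speed of sink below 0.03 m/s), for 0.2 s.
2. the opening blade has been lifted clear of its stand (height (world z) of blade_tip above 0.1 m and contact force between the fingers and opener above 2 N), for 0.1 s.
At the end, for the whole second after the job is handed in: Heat sink at rest, released, inside the tray. Blade gripped (over 3 N), still, upright (0.15 rad), along the gap (0.2 rad), tip within 40 mm of the gap's middle and 20 to 68 mm below the top; wall (0.5 N) and spring plate (1 N) press on it; plate pushed back 0.6 to 2.4 mm (all of step 1 and value of joint spring_plate between 0.0006 and 0.0024 m and contact force between opener and spring_plate above 1 N and contact force between opener and module above 0.5 N and contact force between the fingers and opener above 3 N and angle between opener_grip's own z axis and vertical below 0.15 rad and angle between the x axis of opener_grip and the x axis of module, either way round below 0.2 rad and linear speed of opener below 0.01 m/s and z of blade_tip in the frame of module between 0.052 and 0.1 m and y of blade_tip in the frame of module between -0.04 and 0.04 m and x of blade_tip in the frame of module between -0.012 and 0.006 m); the arm keeps its last pose, push and grip.
It fails at once if a bystander (screwdriver, drive or board) is moved more than 30 mm (distance of any of screwdriver, drive, board from where it was at the start of the episode above 0.03 m).
It also fails if it takes over 72 s, if anything falls off the work surface, if the arm or the gripper's body presses on something with over 40 N, if the wrist force passes 120 N, or if a joint passes its speed limit or range.

### The arm

A 6-joint arm with a two-finger parallel gripper is mounted at the origin on the work surface. World frame = base frame: x ahead of the robot, y to its left, z up, the work surface at z = 0. Lengths are in mm, angles in rad, forces in N, time in s.
With the tool pointing down it reaches from about 375 to 975 mm from the base axis. Payload 3.8 kg.
Tool frame: the origin (TCP) lies midway between the tips of the shut fingers; the grasp point (between the pads) lies 19 mm behind it; z points along the fingers, y is the direction in which the jaws open and shut (so a half turn about z gives the same grasp; the last joint's range is limited). The gripper opens to 88 mm and grips with 3 to 60 N. Pads are 18 mm wide; open, the fingers measure 123 mm over their backs; the gripper's body (75 mm by 187 mm) begins 45 mm behind the grasp point.
Start: joints at [-1.294, 0.264, 1.604, -0, 1.274, -0.037], TCP at [208.35, -642.034, 238.706] pointing down, gripper open.
Joint ranges: [-2.63, 2.63], [-0.94, 2.18], [0.31, 2.57], [-1.31, 4.45], [0, 2.66], [-2.55, 2.55]. Speed limits (rad/s): [2.57, 2.57, 3.14, 3.14, 3.14, 3.14].

### API

Orientations are given as a unit quaternion [w, x, y, z].
In Python, from cell import r gives the robot as it stands. Calls block until the motion is done:
- r.move_ptp(position, orientation): joint-space move of the TCP to a pose.
- r.movel(position, rotation=None, feed=150, stop_force=None): straight line of the TCP; rotation=None keeps the orientation; feed is the mean speed in mm/s. With stop_force (N) it stops when the force on the tool has changed by that much, and returns True; else False.
- r.goto_joints(angles): joint-space move.
- r.set_gripper(opening, squeeze=None): finger opening in mm; squeeze is the grip in N (None keeps the last); returns when the fingers have stopped.
- r.wait(seconds).
- r.inverse_kinematics(position, orientation): joint angles nearest the present ones, or None.
- r.sense(): the state.
- r.grab_frame(name): name is "side" or "top"; returns a dict with "image" (480x640x3 uint8, red, green, blue), "range_z" (480x640 float32, mm along the optical axis (not along the pixel's ray), 0 where there is no reading), "fovy" (degrees; the focal length in pixels is half the picture's height over the tangent of half this angle, whatever the lens; pixels are square), "cx", "cy" (the principal point, pixels), "dist" ([k1, k2, p1, p2, k3] as OpenCV has them; the pictures are not rectified), "R" (3x3) and "t" (3): a world point X has camera coordinates R X + t. Camera axes: x right, y down, z forward; pixel columns grow to the right and rows downward; lengths in mm; the calibration is good to about 2 mm. A picture is of the moment at which its call begins.
A pose or a line that the arm cannot do raises r.MotionError and nothing moves.
- r.job_done(): hands the job in, once; it reports no verdict.
The state is a dict: "time": time; "qpos": joint angles; "joint_vel": joint speeds; "effort": joint torques, N m; "tool_pos": TCP position; "ee_rot": TCP orientation; "contact_force": force on the tool from outside, world axes, zero at the start; "ft_torque": the same for the moment, N m; "finger_gap": finger opening in mm.
Only numpy, scipy, OpenCV 4.12 (cv2) and the standard library are available. Lean on these libraries where they do the work, as an engineer would, in place of code of your own. Each camera call takes 0.05 s, during which the arm holds its last target.

## Working session

There is one attempt and no reset: what is moved stays moved. The work goes in short steps, each a Python script; the robot and the scene stay as the last script left them, time stands still between calls to the robot, and variables do not carry over. Pictures are saved under pics/ and viewed, and the job is handed in when it is done.

```bash
ls; mkdir -p pics; cat > h.py <<'E'
import numpy as np, cv2
from cell import r
def cam(n):
    f=r.grab_frame(n); fl=240/np.tan(np.radians(f["fovy"])/2)
    f["K"]=np.array([[fl,0,f["cx"]],[0,fl,f["cy"]],[0,0,1.]]); f["R"]=np.array(f["R"]);f["t"]=np.array(f["t"]);f["d"]=np.array(f["dist"],float)
    return f
def ray(f,uv):
    p=cv2.undistortPoints(np.array(uv,float).reshape(-1,1,2),f["K"],f["d"]).reshape(-1,2)
    d=np.c_[p,np.ones(len(p))]@f["R"]
    return -f["R"].T@f["t"], d
def onz(f,uv,z):
    c,d=ray(f,uv); return c+d*((z-c[2])/d[:,2])[:,None]
def cloud(f):
    v,u=np.mgrid[:480,:640]; c,d=ray(f,np.c_[u.ravel(),v.ravel()])
    return (c+d*f["range_z"].reshape(-1,1)).reshape(480,640,3)
def proj(f,X):
    return cv2.projectPoints(np.array(X,float).reshape(-1,1,3),cv2.Rodrigues(f["R"])[0],f["t"].astype(float),f["K"],f["d"])[0].reshape(-1,2)
def save(f,n): cv2.imwrite("pics/"+n,f["image"][:,:,::-1])
E
python3 - <<'E'
from h import *
import pickle
for n in("top","side"):
    f=cam(n); save(f,n+"0.png"); pickle.dump(f,open(n+"0.pkl","wb"))
    print(n,f["fovy"],f["dist"],-f["R"].T@f["t"],f["R"][2])
s=r.sense(); print(s)
E
```

```text
pics
top 49.92644344456682 [-0.06011841  0.          0.          0.          0.        ] [ 462.53912681  -14.46154434 1278.73579942] [ 0.05810217 -0.00449929 -0.9983005 ]
side 44.02600097519587 [0.06475003 0.         0.         0.         0.        ] [-42.33994378 816.62717022 840.76703874] [ 0.46518786 -0.64963406 -0.60131176]
{'time': 0.1, 'qpos': array([-1.29387759e+00,  2.64689336e-01,  1.60522639e+00, -1.12822152e-05,
        1.27374083e+00, -3.69104668e-02]), 'joint_vel': array([-0.00158889, -0.00092732, -0.00171187, -0.00129162, -0.00134658,
        0.0005831 ]), 'effort': array([-4.72202919e-04, -5.03619647e+01, -3.58070397e+01,  7.31326011e-02,
        2.32747151e-02, -5.28114265e-05]), 'tool_pos': array([ 208.18411203, -641.40784762,  237.51073502]), 'ee_rot': array([-1.02388590e-03,  9.87713358e-01,  1.56273019e-01, -1.28895177e-04]), 'contact_force': array([ 0.3355876 ,  0.65908748, -0.94293372]), 'ft_torque': array([ 0.01069596, -0.01758771,  0.01509553]), 'finger_gap': 88.18058358713391}
```

View pics/top0.png

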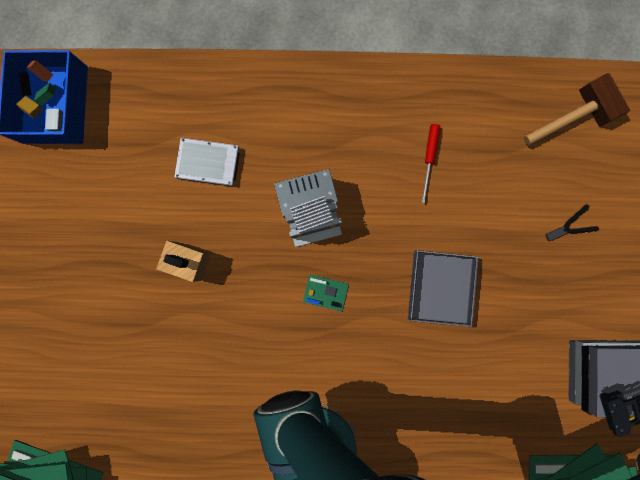

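View pics/side0.png

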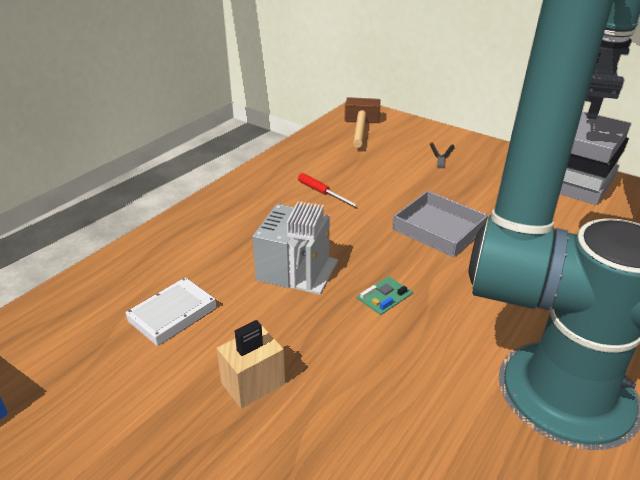

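The top view shows the sink at about (314,210) on the module. The stand is at (181,261) with the black handle at (176,261), the tray at (445,288) and the board at (326,293). The drive is at (208,162) and the screwdriver at (431,165). Next I'll measure them using depth and the masks.

```bash
python3 - <<'E'
from h import *
import pickle
f=pickle.load(open("top0.pkl","rb")); P=cloud(f); Z=P[:,:,2]
g=pickle.load(open("side0.pkl","rb")); Q=cloud(g)
def rect(F,P,box,zlo,zhi,name):
    u0,v0,u1,v1=box; m=np.zeros((480,640),np.uint8); sub=(P[v0:v1,u0:u1,2]>zlo)&(P[v0:v1,u0:u1,2]<zhi)&(F["range_z"][v0:v1,u0:u1]>0)
    X=P[v0:v1,u0:u1][sub]; 
    rr=cv2.minAreaRect(X[:,:2].astype(np.float32)); print(name,len(X),"zmed",np.median(X[:,2]).round(1),[np.round(a,1) for a in rr]); return X
print("bench z",np.median(P[340:380,100:240,2]),np.median(Q[380:430,50:150,2]))
rect(f,P,(260,150,380,260),145,175,"sink top")
rect(g,Q,(240,190,345,300),145,175,"sink side")
rect(f,P,(260,150,380,260),112,126,"module top")
rect(f,P,(150,235,215,290),84,96,"stand top")
rect(g,Q,(210,310,300,410),84,96,"stand side")
rect(f,P,(150,235,215,290),125,150,"handle top")
rect(g,Q,(210,310,300,410),125,150,"handle side")
rect(f,P,(400,240,490,335),30,50,"tray rim")
rect(g,Q,(385,185,495,260),30,50,"tray side")
def up(F,box,k,n):
    u0,v0,u1,v1=box; cv2.imwrite("pics/"+n,cv2.resize(F["image"][v0:v1,u0:u1,::-1],None,fx=k,fy=k,interpolation=cv2.INTER_NEAREST))
a=cv2.resize(f["image"][155:255,265:365,::-1],(400,400),interpolation=0);b=cv2.resize(g["image"][195:295,240:340,::-1],(400,400),interpolation=0)
cv2.imwrite("pics/modz.png",np.hstack([a,b]))
a=cv2.resize(f["image"][230:290,150:210,::-1],(400,400),interpolation=0);b=cv2.resize(g["image"][310:410,205:305,::-1],(400,400),interpolation=0)
cv2.imwrite("pics/standz.png",np.hstack([a,b]))
E
```

```text
bench z 0.8774782130333278 0.3972436592693498
sink top 477 zmed 155.3 [array([564.7,  11. ]), array([56.4, 79.9]), np.float64(21.2)]
sink side 624 zmed 152.7 [array([565.1,  11.5]), array([57.9, 85. ]), np.float64(20.8)]
module top 2014 zmed 120.5 [array([594.1,  18.6]), array([126.4, 130.4]), np.float64(16.1)]
stand top 985 zmed 90.6 [array([455.8, 314.8]), array([93.2, 70.7]), np.float64(72.4)]
stand side 1296 zmed 90.1 [array([455.7, 315.4]), array([91.7, 73.2]), np.float64(70.6)]
handle top 180 zmed 140.2 [array([455.9, 315. ]), array([45.6, 18.8]), np.float64(71.2)]
handle side 364 zmed 138.3 [array([455.3, 315.8]), array([44.7, 20.7]), np.float64(75.8)]
tray rim 577 zmed 39.1 [array([ 401.1, -309. ]), array([151.1, 171.6]), np.float64(85.2)]
tray side 772 zmed 36.0 [array([ 402.2, -309.6]), array([159.8, 175.1]), np.float64(86.0)]
```

View pics/modz.png

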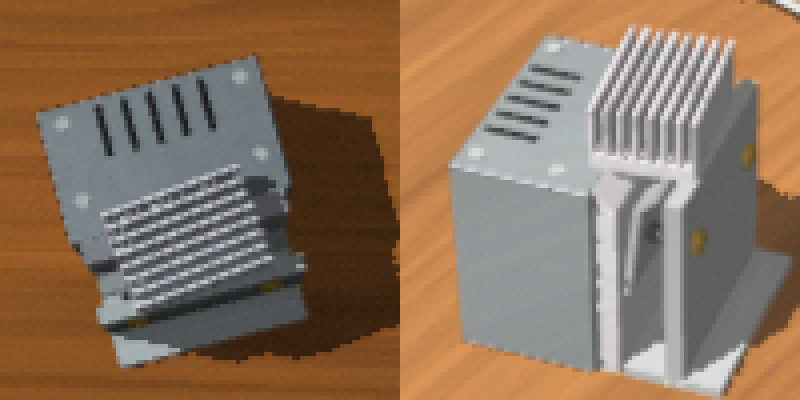

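View pics/standz.png

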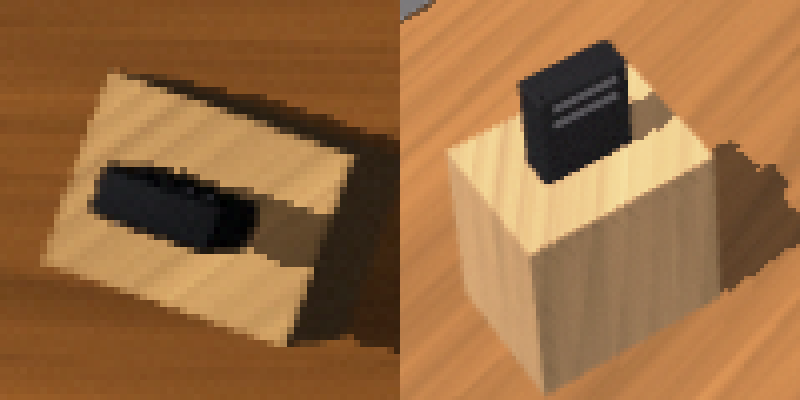

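Both views agree to about 1 mm. The module and sink yaws are about 16° and 21°. I'll pick up the sink now.

```bash
cat >> h.py <<'E'
from scipy.spatial.transform import Rotation as Ro
def down(deg):
    """tool down, jaw axis y at world yaw deg (either way round: the one nearest in wrist joint)"""
    out=[]
    for a in (deg,deg+180):
        a=np.radians(a); y=np.array([np.cos(a),np.sin(a),0]); z=np.array([0,0,-1.]); x=np.cross(y,z)
        q=Ro.from_matrix(np.c_[x,y,z]).as_quat(); out.append(np.r_[q[3],q[:3]])
    return out
def best(p,deg):
    q0=np.array(r.sense()["qpos"]); b=None
    for q in down(deg):
        j=r.inverse_kinematics(list(p),list(q))
        if j is None: continue
        c=np.abs(j[5])+0.01*np.abs(np.array(j)-q0).sum()
        if b is None or c<b[0]: b=(c,q,j)
    return list(b[1]),b[2]
def st(m=""):
    s=r.sense(); print(m,"t",round(s["time"],1),"tcp",np.round(s["tool_pos"],1),"F",np.round(s["contact_force"],1),"gap",round(s["finger_gap"],1)); return s
E
python3 - <<'E'
from h import *
q,j=best((564.9,11.2,230),21.2); print(np.round(j,2))
r.move_ptp([564.9,11.2,230],q); st("above")
r.movel([564.9,11.2,150],feed=150)
r.movel([564.9,11.2,126],feed=60,stop_force=8); st("down")
f=cam("side"); save(f,"side1.png")
r.set_gripper(50,30); st("grip")
E
```

```text
[-0.02  0.06  1.85 -0.    1.23 -0.39]
above t 2.7 tcp [565.   10.4 230. ] F [ 0.4 -0.2  0. ] gap 88.1
down t 4.0 tcp [564.6  11.2 125.5] F [ 0.6  0.1 -0.3] gap 88.2
grip t 4.6 tcp [564.9  11.2 126.2] F [-0.4 -0.4 -0. ] gap 56.0
```

View pics/side1.png

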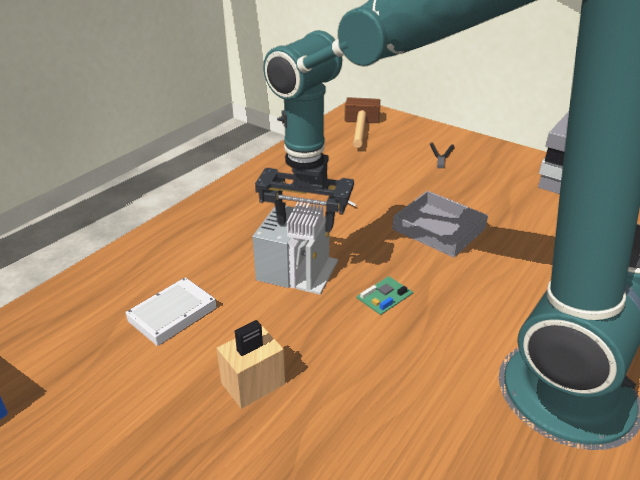

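The fingers straddle the sink at about (303,215), with the gap reading 56.0 mm, so the grip is good. Now I'll lift it and place it in the tray.

```bash
python3 - <<'E'
from h import *
r.movel([564.9,11.2,230],feed=120); s=st("lifted")
q,j=best((401.5,-309.3,150),-4.8); print(np.round(j,2))
r.move_ptp([401.5,-309.3,150],q); st("over tray")
r.movel([401.5,-309.3,40],feed=150)
h=r.movel([401.5,-309.3,9],feed=25,stop_force=6); st("lowered %s"%h)
r.set_gripper(74); st("open")
r.movel([401.5,-309.3,150],feed=200)
r.wait(0.2)
st()
# clear of view toward stand
q,j=best((456,315,230),-18.2); print(np.round(j,2))
r.move_ptp([456,315,230],q); st("stand")
import pickle
for n in("top","side"):
    f=cam(n); save(f,n+"2.png"); pickle.dump(f,open(n+"2.pkl","wb"))
E
```

```text
lifted t 5.6 tcp [564.2  11.2 228.9] F [-0.2 -0.7 -1.7] gap 55.8
[-0.71  0.02  2.05 -0.    1.07 -0.62]
over tray t 7.0 tcp [ 402.2 -308.9  150.2] F [-0.1  0.1 -1.9] gap 55.7
lowered True t 9.0 tcp [ 401.3 -309.1   10.1] F [-0.8  0.2  4.3] gap 55.9
open t 9.4 tcp [ 400.  -308.     8.8] F [0.7 0.2 0.7] gap 73.7
 t 10.5 tcp [ 400.6 -308.5  148.2] F [ 0.1  0.8 -0.5] gap 74.0
[ 0.56  0.04  1.87 -0.    1.23  0.88]
stand t 12.8 tcp [456.3 314.2 229.8] F [-1.   0.8  0.1] gap 74.2
```

View pics/top2.png

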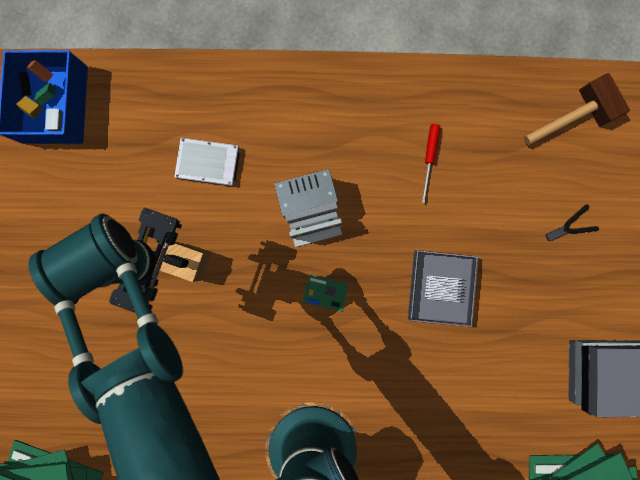

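View pics/side2.png

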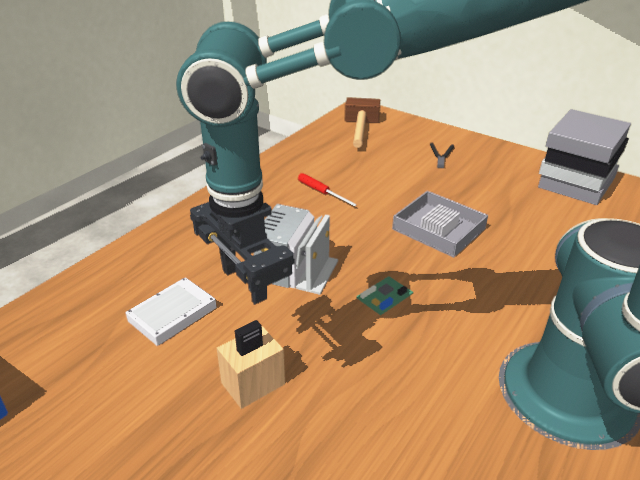

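The sink lies flat in the middle of the tray at about (445,289), and the gap between the plates is now open near (316,228). I'll measure the gap before taking the blade.

```bash
python3 - <<'E'
from h import *
import pickle
f=pickle.load(open("top2.pkl","rb")); P=cloud(f)
g=pickle.load(open("side2.pkl","rb")); Q=cloud(g)
X=P[155:255,265:350].reshape(-1,3); X=X[(X[:,2]>112)&(X[:,2]<128)]
rr=cv2.minAreaRect(X[:,:2].astype(np.float32)); print(len(X),rr)
for a in (15,16,17,rr[2]):
    R=np.array([[np.cos(np.radians(a)),np.sin(np.radians(a))],[-np.sin(np.radians(a)),np.cos(np.radians(a))]])
    L=X[:,:2]@R.T; print(a,L.min(0),L.max(0))
a=rr[2]; c=np.array(rr[0]); R=np.array([[np.cos(np.radians(a)),np.sin(np.radians(a))],[-np.sin(np.radians(a)),np.cos(np.radians(a))]])
A=P[155:255,265:350].reshape(-1,3); L=(A[:,:2]-c)@R.T
for lo in range(-70,66,2):
    m=(L[:,0]>lo)&(L[:,0]<=lo+2)&(abs(L[:,1])<40)&(A[:,2]>20)
    if m.any() and lo<0: print(lo,m.sum(),np.percentile(A[m,2],[10,50,90]).round(0),end="; ")
# tray check
T=P[245:330,405:485].reshape(-1,3); T=T[(T[:,2]>30)&(T[:,2]<48)&(abs(T[:,0]-401)<55)&(abs(T[:,1]+309)<60)]
print("\nsink",cv2.minAreaRect(T[:,:2].astype(np.float32)),np.median(T[:,2]))
a=cv2.resize(f["image"][165:255,270:360,::-1],(400,400),interpolation=0);b=cv2.resize(g["image"][200:300,250:350,::-1],(400,400),interpolation=0)
cv2.imwrite("pics/gapz.png",np.hstack([a,b]))
E
```

```text
2644 ((594.1156005859375, 18.87090301513672), (126.45934295654297, 130.5158233642578), 16.087425231933594)
15 [ 514.78633516 -200.59045514] [642.5896751  -69.54123319]
16 [ 513.01808778 -210.79925359] [639.53877669 -80.3021846 ]
17 [ 509.76753168 -221.7318958 ] [637.37232817 -90.83390273]
16.087425231933594 [ 512.84949142 -211.75765212] [639.30884703 -81.24184789]
-68 4 [90. 91. 93.]; -66 5 [88. 91. 92.]; -64 99 [ 33.  87. 121.]; -62 30 [117. 120. 124.]; -60 32 [117. 120. 123.]; -58 33 [118. 120. 124.]; -56 30 [118. 119. 123.]; -54 16 [117. 120. 122.]; -52 1 [94. 94. 94.]; -50 15 [ 89. 119. 122.]; -48 35 [115. 119. 123.]; -46 28 [117. 119. 122.]; -44 31 [114. 117. 118.]; -42 29 [113. 115. 116.]; -40 29 [110. 113. 115.]; -38 26 [108. 112. 115.]; -36 23 [104. 108. 112.]; -34 9 [ 86.  94. 100.]; -32 9 [74. 76. 82.]; -30 5 [58. 62. 66.]; -28 108 [ 50.  86. 109.]; -26 32 [108. 112. 114.]; -24 31 [110. 112. 115.]; -22 37 [111. 115. 117.]; -20 33 [113. 116. 119.]; -18 36 [115. 118. 121.]; -16 32 [118. 120. 122.]; -14 32 [118. 120. 124.]; -12 31 [117. 121. 123.]; -10 29 [117. 121. 123.]; -8 32 [118. 120. 122.]; -6 34 [118. 120. 123.]; -4 28 [118. 120. 123.]; -2 32 [118. 121. 122.]; 
sink ((400.9469909667969, -309.41888427734375), (79.11099243164062, 56.5168342590332), 84.54895782470703) 40.06329518657367
```

View pics/gapz.png

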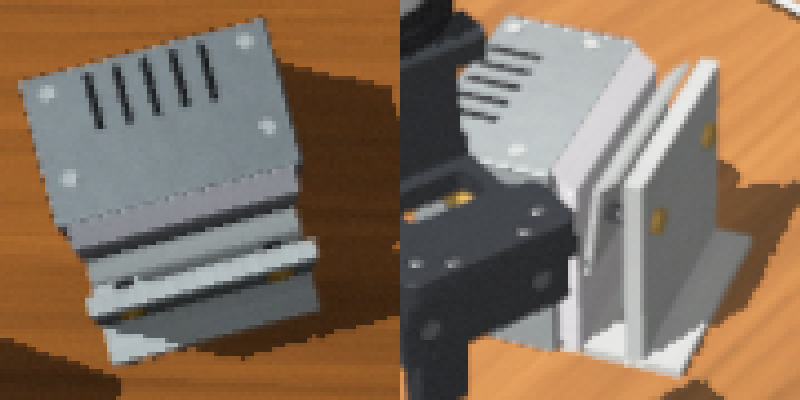

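The gap runs from module x = 0 to about -7.7 mm, the mouth centre is at x ≈ -4 mm, and the yaw is 16.1°. Next is the blade.

```bash
python3 - <<'E'
from h import *
r.movel([455.7,315.3,160],feed=200)
r.movel([455.7,315.3,97],feed=60,stop_force=8); st("down")
f=cam("side"); save(f,"side3.png")
r.set_gripper(10,45); st("grip")
r.movel([455.7,315.3,262],feed=120); st("lift")
q,j=best((565,10.5,262),16.1); print(np.round(j,2))
r.move_ptp([565,10.5,262],q); r.wait(0.3); st("over gap")
import pickle
for n in("top","side"):
    f=cam(n); save(f,n+"4.png"); pickle.dump(f,open(n+"4.pkl","wb"))
E
```

```text
down t 14.6 tcp [456.1 315.6  97.5] F [0.3 0.3 0.7] gap 73.8
grip t 15.5 tcp [455.7 315.3  97. ] F [ 1.5  0.3 -1. ] gap 17.4
lift t 17.0 tcp [455.2 315.  260.9] F [ 0.6  0.1 -1.7] gap 17.5
[-0.03  0.04  1.81 -0.    1.28 -0.31]
over gap t 18.6 tcp [564.9  11.4 262. ] F [-0.  -0.3 -1.1] gap 17.7
```

View pics/side4.png

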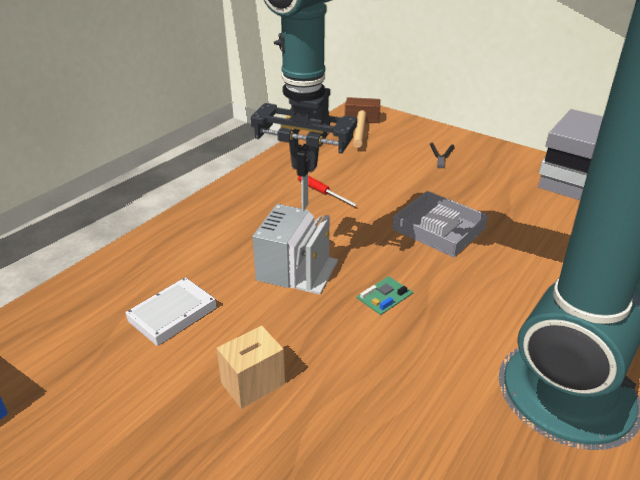

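View pics/side3.png

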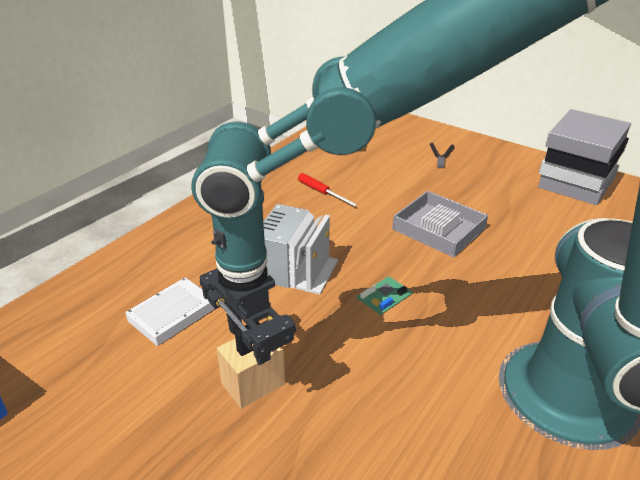

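The blade hangs upright from the fingers, with its tip at about (305,209) above the gap. I'll check the tip height and position.

```bash
python3 - <<'E'
from h import *
import pickle
g=pickle.load(open("side4.pkl","rb")); Q=cloud(g)
A=Q[165:225,285:325].reshape(-1,3); c=np.array([594.12,18.87]); a=np.radians(16.09)
R=np.array([[np.cos(a),np.sin(a)],[-np.sin(a),np.cos(a)]])
L=np.c_[(A[:,:2]-c)@R.T+[27,0],A[:,2]]
m=(L[:,2]>140)&(L[:,2]<270)&(np.hypot(L[:,0],L[:,1])<45); L=L[m]
print("zmin",np.sort(L[:,2])[:8].round(1))
for lo in range(150,270,10):
    k=L[(L[:,2]>=lo)&(L[:,2]<lo+10)]
    if len(k): print(lo,len(k),k.mean(0).round(1),k.min(0).round(1),k.max(0).round(1))
print("tip expected side px",proj(g,[[565,10.5,170]]))
a=cv2.resize(g["image"][140:240,255:355,::-1],(600,600),interpolation=0)
cv2.imwrite("pics/tipz.png",a)
E
```

```text
zmin [170.9 171.2 171.5 172.1 172.2 172.3 172.7 173.9]
170 28 [ -3.7   5.1 175.7] [ -5.8 -10.3 170.9] [ -0.3  17.8 179.9]
180 26 [ -3.5   5.8 184.6] [ -6.  -12.4 180.4] [ -0.4  17.3 190. ]
190 32 [ -3.7   5.6 194.8] [ -5.7 -11.8 190. ] [ -0.8  17.1 199.8]
200 31 [ -3.8   6.6 205.4] [ -5.9 -10.3 201.1] [ -0.9  17.9 210. ]
210 28 [ -3.8   4.2 215. ] [ -5.7 -11.1 210. ] [ -0.5  17.2 219.8]
220 32 [ -3.9   4.5 224.8] [ -5.6 -13.  220. ] [ -1.   17.8 229.9]
230 29 [ -3.8   4.5 234.7] [ -5.  -14.3 230. ] [ -1.8  17.6 239.2]
240 25 [ -3.8   8.  243.8] [ -6.  -11.9 240.1] [ -1.3  18.3 249.8]
250 18 [ -4.4  20.2 257.4] [-11.1   5.6 250.6] [  4.5  24.7 260. ]
260 92 [ -6.6  15.2 265.4] [-25.4  -7.7 260.2] [ 19.1  25.5 269.9]
tip expected side px [[304.88866191 207.46548081]]
```

View pics/tipz.png

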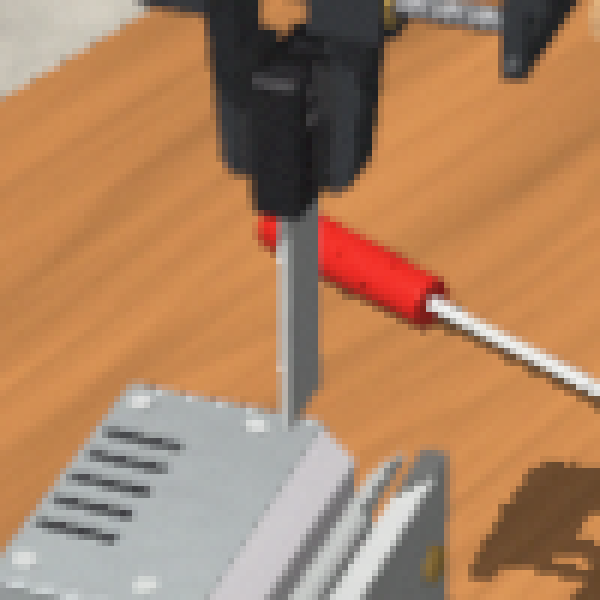

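The blade is at module x ≈ -3.7 mm, vertical, with the tip 92 mm below the TCP. I'll insert it to 32 mm depth, then step down while averaging the force.

```bash
cat >> h.py <<'E'
def fav(n=10):
    a=[]
    for _ in range(n): r.wait(0.03); a.append(r.sense()["contact_force"])
    return np.mean(a,0),np.std(a,0)/np.sqrt(n)
E
python3 - <<'E'
from h import *
f0,e=fav(15); print("free",f0.round(2),e.round(2))
r.movel([565,10.5,220],feed=120)
h=r.movel([565,10.5,180],feed=40,stop_force=6); st("in %s"%h)
f,e=fav(); print(32,(f-f0).round(2),e.round(2))
for d in range(34,51,2):
    h=r.movel([565,10.5,212-d],feed=15,stop_force=9); f,e=fav(); s=r.sense()
    print(d,h,(f-f0).round(2),round(s["tool_pos"][2],1),round(s["time"],1))
    if h or f[2]-f0[2]>3: break
E
```

```text
free [ 0.24 -0.07 -1.07] [0.08 0.11 0.1 ]
in False t 20.8 tcp [565.3  10.5 180.4] F [-0.5 -0.2 -0.3] gap 17.4
32 [ 0.08 -0.1  -0.06] [0.17 0.16 0.15]
34 False [-0.09  0.13  0.23] 178.0 21.8
36 False [-0.32 -0.11 -0.1 ] 176.0 22.4
38 False [-0.02  0.35 -0.05] 174.0 23.0
40 False [-0.15  0.02  0.15] 172.0 23.6
42 False [0.03 0.17 0.08] 170.0 24.2
44 False [ 0.09  0.1  -0.5 ] 167.9 24.8
46 False [0.11 0.05 0.32] 166.0 25.4
48 False [ 0.18 -0.25  1.54] 164.0 26.1
50 False [ 0.15 -0.17  2.19] 162.0 26.7
```

```bash
python3 - <<'E'
from h import *
f0=np.array([.24,-.07,-1.07])
for d in (52,53.5,55):
    h=r.movel([565,10.5,212-d],feed=15,stop_force=9); f,e=fav(25); s=r.sense()
    print(d,h,(f-f0).round(2),e.round(2),round(s["tool_pos"][2],1),round(s["time"],1),round(s["finger_gap"],1))
import pickle
for n in("top","side"):
    f=cam(n); save(f,n+"5.png"); pickle.dump(f,open(n+"5.pkl","wb"))
Q=cloud(f); A=Q[180:310,270:345].reshape(-1,3)
a=cv2.resize(f["image"][180:280,250:350,::-1],(600,600),interpolation=0); cv2.imwrite("pics/endz.png",a)
E
```

```text
52 False [ 0.03 -0.13  2.98] [0.08 0.11 0.1 ] 160.0 27.8 17.6
53.5 False [0.   0.09 3.92] [0.11 0.09 0.1 ] 158.6 28.9 17.3
55 False [-0.27 -0.16  4.23] [0.12 0.08 0.09] 157.0 30.0 17.9
```

View pics/endz.png

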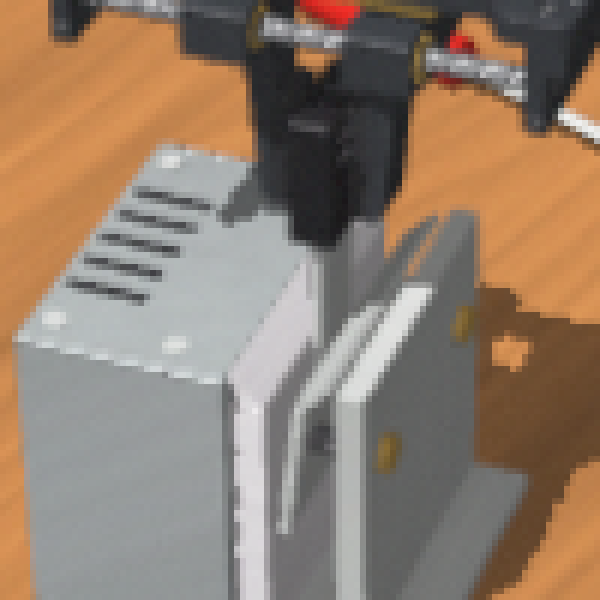

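View pics/top5.png

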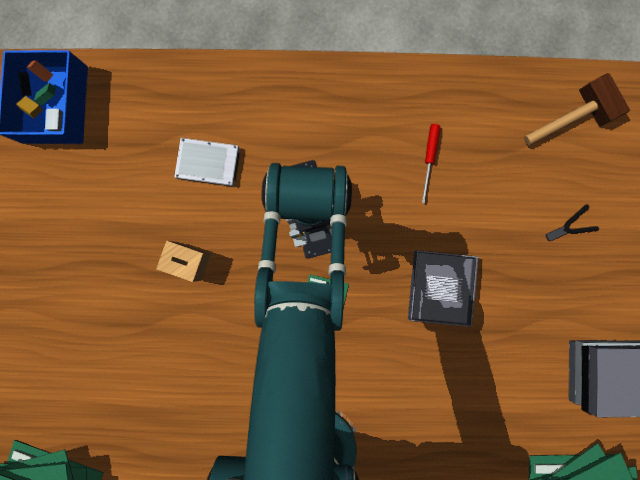

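The drag is 4.2 N at 55 mm, about 11 mm past first touch, which is in the snug band. The sink is still in the tray and the bystanders look unmoved. I'll do one slip check from the saved frames, then hand in.

```bash
python3 - <<'E'
from h import *
import pickle
# handle underside row: black handle pixels' lowest edge, before vs after, relative to the TCP
for n,tcp in(("side4.pkl",262),("side5.pkl",157)):
    g=pickle.load(open(n,"rb")); Q=cloud(g); I=g["image"].astype(int).max(2)
    m=(np.hypot(Q[:,:,0]-565,Q[:,:,1]-10.5)<27)&(I<45)&(Q[:,:,2]>tcp-40)&(Q[:,:,2]<tcp+40)
    print(n,m.sum(),"lowest black z - tcp",(np.sort(Q[m][:,2])[:6]-tcp).round(1))
s=st("final"); print(np.abs(s["joint_vel"]).max())
r.job_done()
E
```

```text
side4.pkl 286 lowest black z - tcp [-4.9 -4.6 -2.7 -2.7 -2.3 -1.6]
side5.pkl 235 lowest black z - tcp [-5.3 -3.3 -2.9 -2.2 -2.1 -1.6]
final t 30.1 tcp [565.   10.5 157. ] F [ 0.9 -0.2  2.9] gap 18.0
0.0011779435558274308
the job is handed in; nothing more can be done
```

The heat sink is in the tray, the blade is held snug in the gap, and I handed the job in at about 30 s of the 72 s allowed; no verdict was reported.

- **Heat sink:** it lies released and flat in the tray. Its centre was within about 1 mm of the tray's centre when measured after release, and the last top picture shows it still there.
- **Blade:** I pulled it from its stand and lowered it into the middle of the gap. It first touched both sides at about 44 mm depth, and I stopped at 55 mm, about 11 mm further.
- **Drag:** it averaged 4.2 N, just inside the 4 to 5 N snug range. One unaveraged reading at the end was 2.9 N on the raw scale, about 4.0 N after removing the free-hanging reading.
- **Grip and posture:** the handle did not slip in the fingers, whose opening held at about 18 mm with a 45 N grip. The arm was still. I measured the blade as upright and lined up with the gap just before lowering it, and did not re-measure that at depth.
- **Other scrap:** the screwdriver and drive looked unmoved in the last top picture. The board was mostly hidden behind the arm there, but looked in place in the side picture taken before insertion.

I could not read the spring plate's push-back directly; about 1.3 to 1.4 mm is inferred from the depth past first touch and the drag. No check failed or disagreed.

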